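Clamp the test cassette in the reader

ROBOT

A 6-joint arm with a two-finger parallel gripper is mounted at the origin on the work surface. World frame = base frame: x ahead of the robot, y to its left, z up, the work surface at z = 0. Lengths are in m, angles in rad, forces in N, time in s.
With the tool pointing down it reaches from about 0.425 to 0.925 m from the base axis. Payload 12.5 kg.
Tool frame: the origin (TCP) lies between the finger pads; the fingertips stand nose_length ahead of it and the grasp point (between the pads) lies 8 mm behind it (nose_length is the distance from the TCP to the fingertips, in m); z points along the fingers, y is the direction in which the jaws open and shut (so a half turn about z gives the same grasp; the last joint's range is limited). The gripper opens to 85 mm and grips with 20 to 120 N. Pads are 22 mm wide; open, the fingers measure 114 mm over their backs; the gripper's body (76 mm by 85 mm) begins 54 mm behind the grasp point. The pads swing forward as they close: fully open they stand 13 mm farther back than shut.
Start: joints at [1.141, 0.491, 1.559, -0, 1.092, -0.106], TCP at [0.199, 0.593, 0.242] pointing down, gripper open.
Joint ranges: [-3.1, 3.1], [-0.84, 2.19], [0.05, 2.79], [-1.13, 4.28], [0.06, 2.93], [-2.69, 2.69]. Speed limits (rad/s): [2.22, 2.22, 2.79, 3.14, 3.14, 3.14].

INTERFACE

Orientations are given as a unit quaternion [w, x, y, z].
In Python, from plant import * gives the robot as it stands. The module is installed in compiled form; this text tells all that it offers.
- The arm moves only by the tool arm_command, never from a script. Its argument "series" is a list of rows, each an object of numbers: "dx", "dy", "dz": the shift along the tool's x, y, z in cm; "yaw": the turn about the tool's z in degrees; "fingers": the closure in counts, from 0 (fully open) to 255 (shut). In form: [{"dx": .., "dy": .., "dz": .., "yaw": .., "fingers": ..}, ...]. A call has 1 to 12 rows; each row is the pose to reach, as a shift and turn from the pose commanded when the call began, along the tool's axes at that moment; what a row does not reach only later rows make up. A row lasts 1/8 s, in which the tool goes at most 62.5 mm and 10.7 degrees, less where a joint would pass 70% of its speed; a pose out of reach is approached as far as the arm can. A call with a gripper value outside its range is refused whole. The fingers move at their own pace and stop on an object; the grip force is fixed at half the most. Time passes only in rows, so rows that repeat a pose let the fingers close. It gives the time, the measured TCP pose, the force and the opening at its end, in the units of the state.
- get_obs(): the state, without advancing time (a new reading comes with each control period).
- get_image(name): name is "scene" or "top" or "wrist"; returns (picture, depth): 400x640x3 uint8, red, green, blue; 400x640 float32, m along the optical axis (not along the pixel's ray), 0 where there is no reading.
- camera_model(name): a dict with "mtx" (3x3 intrinsics, pixels), "rvec" (rotation vector, rad) and "tvec" (3), from world to camera coordinates, as OpenCV has them. Camera axes: x right, y down, z forward; pixel columns grow to the right and rows downward; lengths in m; the calibration is good to about 2 mm. The wrist camera is an equidistant fisheye: a pixel r from the principal point sees the ray r / f radians off the axis. A picture is of the moment at which its call begins: read the wrist's pose just before it. camera_model takes no time and is no camera call; for the wrist camera it gives the pose at the moment of the call.
- finish_job(): hands the job in, once; it reports no verdict.
The state is a dict: "t": time; "joint_positions": joint angles; "qvel": joint speeds; "joint_efforts": joint torques, N m; "eef_pos": TCP position; "orientation": TCP orientation; "wrist_force": force on the tool from outside, world axes, zero at the start; "wrist_torque": the same for the moment, N m; "gripper_width": opening from 0.0 (shut) to 1.0 (fully open).
Only numpy, scipy, OpenCV 4.12 (cv2) and the standard library are available. Lean on these libraries where they do the work, as an engineer would, in place of code of your own. Each camera call takes 0.05 s, during which the arm holds its last target. There are 200 camera calls.

TASK

Load the long narrow test cassette from the steel tray into the reader's holder: draw the sprung curved arm back with the cassette's end, lay the cassette flat, face up and centred on the deck, and ease it under the lip until it stands against the fixed edge, so that the arm holds it there when you let go. Be gentle: never press hard against the arm or the edge, and never let the drawn arm snap back, with or without the cassette; leave everything else where it is.

Things in the scene. Friction and masses are not known exactly. Their poses are not given: they have to be found in the camera images.
- cassette: the long narrow rapid-test cassette: white plastic, 80 (x) by 26 (y) by 10 (z) mm, 25 g, with a window, a round well and three ribs on its top. It lies flat, top up, on the tray floor. Origin: centre of its underside; x along its length, z out of its top. Either end may go to the fixed edge.
- wide_cassette: bystander: a shorter, wider white cassette, 60 by 42 by 10 mm, also in the tray. Origin: centre of its underside.
- tray: steel instrument tray, 190 (x) by 280 (y) mm, rim 15 mm high, walls and floor 3 mm, fixed. Origin: centre of its underside, so its floor is at z = 3 mm. Both cassettes, a vial (20 mm wide, 45 mm tall) and a tape roll (44 mm wide, 20 mm tall) are in it.
- reader: low white bench reader, fixed. Base x -95 to 75, y -55 to 85, 24 mm high; button strip at y 61 to 85, 34 mm high. Origin on the table under the middle of the seated cassette's nominal place; x points along the cassette to the fixed edge, z up. The holder (deck, edge, arm) is screwed on it 0 to 10 mm off nominal, either way along x: this shift is NOT tracked, so see or feel it.
- deck (a point): nominal centre of the seated cassette's underside, on top of the holder's flat aluminium deck (28 mm above the table, reader y -45 to 55; clear beside the cassette for fingers). Axes as the reader; sizes of edge and arm below are along these.
- edge (a point): nominal foot of the fixed edge, a steel face 50 mm wide across x, 40 mm from point deck along +x; true place up to 10 mm off along x. Its lip overhangs the cassette's end by 4 mm: underside 12.5 mm, top 15.5 mm above the deck; block 12 mm thick behind the face. Lower the cassette flat behind the lip, then slide it along +x beneath.
- tip_rest (a point): nominal point on the deck under the face of the resting arm's upright round tip (radius 5 mm, 3 to 33 mm above the deck), 30 mm from point deck along -x, facing the edge; same untracked shift as the edge. Fixed point, does not follow the arm. Face at -40 mm with a seated cassette, -48 mm at the arm's hard end stop: the cassette then clears the lip by 4 mm.
- spring_arm (a joint): angle of the sprung curved steel arm, pinned at reader x -50, y 52: 0 at rest, 0.19 holding a seated cassette, 0.336 at its hard end stop; grows as the tip is pushed to -x (54 mm of travel per rad). The tip pushes to +x with 3 N at rest, 5 N seated, 6.5 N at the end stop, rigid beyond (plus 1 N per 20 mm/s, damped); it rubs with up to 6 N as the cassette is lowered. Keep arm and edge forces below 25 N.
- vial: bystander: small clear vial in the tray, 20 mm wide, 45 mm tall. Origin: centre of its underside.
- tape_roll: bystander: roll of tape in the tray, 44 mm across, 20 mm tall. Origin: centre of its underside.
- wash_bottle: bystander: wash bottle with a blue cap and bent spout at the back of the table, 72 mm wide, 225 mm tall. Origin: centre of its underside.
- steel_bowl: bystander: steel bowl at the back of the table, 120 mm across, 45 mm tall. Origin: centre of its underside.
- timer: bystander: grey timer at the back of the table, 50 by 70 by 18 mm. Origin: centre of its underside.
There are look-alikes about, which are no part of the job. What is shaped like the cassette but orange or yellow is not meant.

How it is judged:
By the outcome, as a careful person would: the job done as asked, in the order asked, and still so for the second after the job is handed in, with the robot touching nothing.
It also fails if it takes over 45 s, if anything falls off the work surface, if the arm or the gripper's body presses on something with over 40 N, if the wrist force passes 120 N, or if a joint passes its speed limit or range.

## Working session

There is one attempt and no reset: what is moved stays moved. The work goes in short steps, Python scripts to look and compute and a tool call to move; the robot and the scene stay as the last step left them, time stands still between calls to the robot, and variables do not carry over. Pictures are saved under pics/ and viewed, about 8 in all and at most 12, crops included, and the job is handed in when it is done.

Besides the shell and the picture viewer there is one more tool, called after "Request:" by a JSON object that holds its "fn" and its "kwargs". arm_command: Moves the arm, as the interface text tells. Its arguments: {"type":"object","properties":{"series":{"type":"array","items":{"type":"object","properties":{"dx":{"type":"number"},"dy":{"type":"number"},"dz":{"type":"number"},"yaw":{"type":"number"},"fingers":{"type":"number"}}}}},"required":["series"]}

```bash
mkdir -p pics; cat > h.py <<'E'
from plant import *
import numpy as np, cv2
def cam(n):
    c=camera_model(n); return np.array(c["mtx"]),cv2.Rodrigues(np.array(c["rvec"],float))[0],np.array(c["tvec"],float).ravel()
def grab(n,tag):
    K,R,t=cam(n); im,d=get_image(n); np.savez(f"pics/{tag}.npz",im=im,d=d,K=K,R=R,t=t); cv2.imwrite(f"pics/{tag}.png",im[:,:,::-1]); return im,d
def load(tag): return np.load(f"pics/{tag}.npz")
def pix(tag,u,v,z=None):
    # world point from pixel: with depth, or on plane z
    f=load(tag);K,R,t=f["K"],f["R"],f["t"]
    ray=np.array([(u-K[0,2])/K[0,0],(v-K[1,2])/K[1,1],1.])
    c=-R.T@t; w=R.T@ray
    s=f["d"][int(round(v)),int(round(u))] if z is None else (z-c[2])/w[2]
    return c+s*w
def crop(tag,u0,v0,u1,v1,s,out):
    im=cv2.imread(f"pics/{tag}.png")[v0:v1,u0:u1]; cv2.imwrite(f"pics/{out}.png",cv2.resize(im,None,fx=s,fy=s,interpolation=cv2.INTER_CUBIC))
E
python3 - <<'E'
from h import *
o=get_obs(); print(o)
for n in("scene","top"):
    grab(n,n+"0"); K,R,t=cam(n); print(n,K.round(1).tolist(),(-R.T@t).round(3),R.round(2).tolist())
a=cv2.imread("pics/scene0.png");b=cv2.imread("pics/top0.png")
E
```

```text
{'t': 0.0, 'joint_positions': array([ 1.14138478e+00,  4.91546107e-01,  1.55948264e+00, -1.88474817e-05,
        1.09172404e+00, -1.05599392e-01]), 'qvel': array([ 8.15397599e-06, -4.70247952e-04,  1.02898140e-03, -1.47678144e-03,
        1.33743872e-03, -7.69278093e-04]), 'joint_efforts': array([ 1.04637304e-04, -6.18469477e+01, -2.61583632e+01, -1.61554990e-04,
        4.17137417e-03,  4.45002243e-06]), 'eef_pos': array([0.19874758, 0.5923088 , 0.24172467]), 'orientation': array([-1.45263624e-04,  1.61195328e-01,  9.86922352e-01, -5.61644106e-04]), 'wrist_force': array([-0.09480916, -0.28817199,  0.67645401]), 'wrist_torque': array([ 0.02156432, -0.05963713,  0.01255817]), 'gripper_width': 0.998570291952151}
scene [[435.9, 0.0, 315.6], [0.0, 435.9, 199.1], [0.0, 0.0, 1.0]] [ 1.188 -0.061  1.117] [[0.14, 0.99, -0.0], [0.85, -0.12, -0.52], [-0.52, 0.07, -0.85]]
top [[417.4, 0.0, 317.7], [0.0, 417.4, 202.8], [0.0, 0.0, 1.0]] [0.476 0.02  0.97 ] [[0.02, -1.0, 0.0], [-1.0, -0.02, -0.05], [0.05, -0.0, -1.0]]
```

View pics/top0.png

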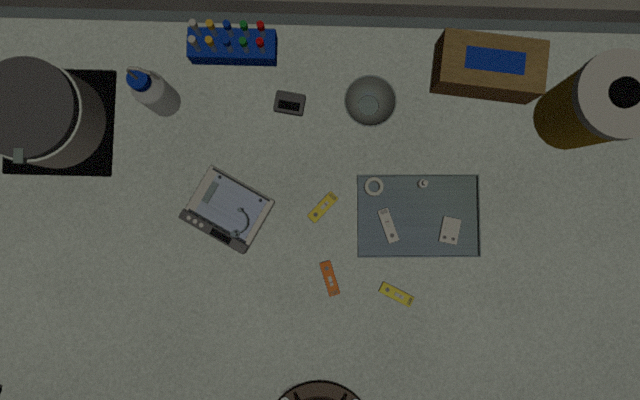

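View pics/scene0.png

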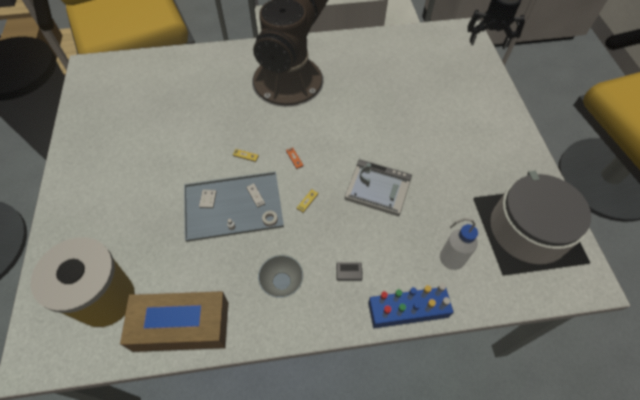

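Top view: the long white cassette lies in the tray at (388,225) and the wide white one at (451,230). The yellow look-alikes are at (322,207) and (396,293), and the orange one at (329,278). The reader is at (228,210). Only (388,225) is white, long and narrow and in the tray, so I'll confirm it in an enlarged crop.

```bash
python3 - <<'E'
from h import *
crop("top0",175,160,285,260,6,"a"); crop("top0",350,165,490,265,5,"b")
E
```

```text
(no output)
```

View pics/a.png

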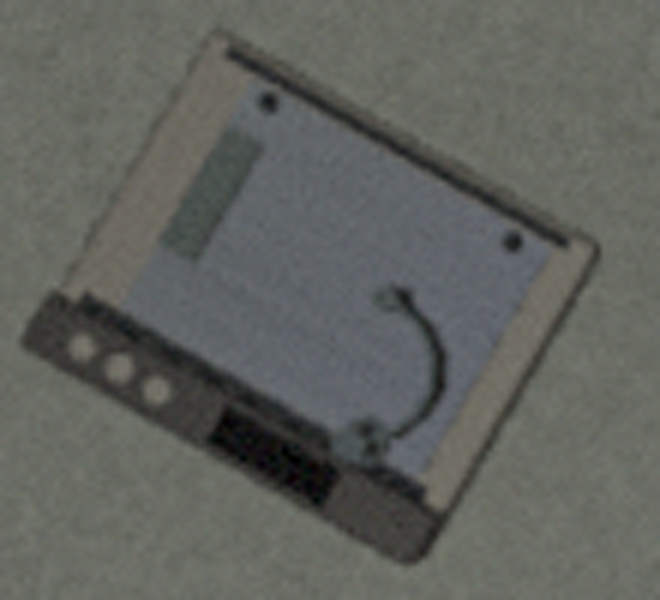

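View pics/b.png

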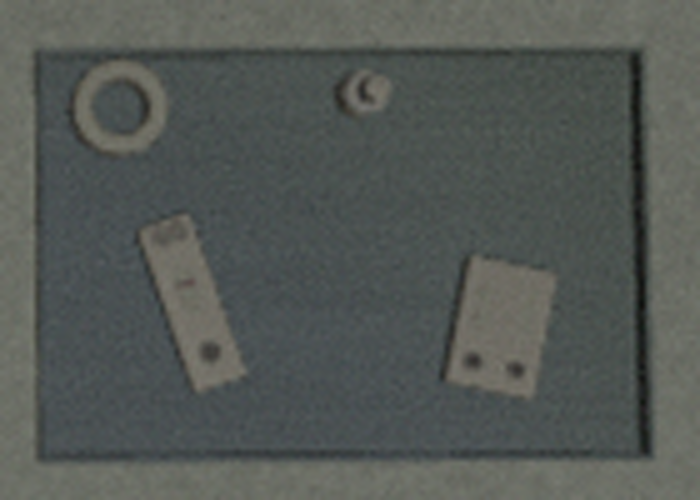

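The crop confirms it: the window and round well make (388,225) the long narrow cassette. Its corners in crop b are (138,232), (190,213), (246,375) and (197,392). In crop a the edge block spans (165–265, 130–260), the arm tip is at about (393,298) and its pivot at (360,440).

```bash
python3 - <<'E'
from h import *
import plant
print([x for x in dir(plant) if not x.startswith('__')])
try: print(nose_length)
except Exception as e: print(e)
B=lambda x,y,z:pix("top0",350+x/5-.4,165+y/5-.4,z)
A=lambda x,y,z:pix("top0",175+x/6-.4,160+y/6-.4,z)
c=[B(*p,.013) for p in((138,232),(190,213),(246,375),(197,392))]; c=np.array(c)
print("cass",c.mean(0).round(4),[np.linalg.norm(c[i]-c[i-1]).round(4) for i in range(4)])
d=c[:2].mean(0)-c[2:].mean(0); print("ang",np.degrees(np.arctan2(d[1],d[0])))
for n,p in dict(top=(218,32,.024),right=(600,250,.024),stripL=(22,340,.034),stripR=(412,562,.034),screw1=(268,102,.028),screw2=(513,241,.028),blk1=(265,145,.0435),blk2=(200,262,.0435),tip=(393,298,.061),piv=(360,440,.05)).items(): print(n,A(*p).round(4))
print(pix("top0",388,225),pix("top0",228,200))
K,R,t=cam("wrist"); o=get_obs(); print((-R.T@t)-o["eef_pos"],R.round(3),K.round(1))
from scipy.spatial.transform import Rotation as Q
q=o["orientation"];print(Q.from_quat(q[[1,2,3,0]]).as_matrix().round(3))
E
```

```text
['IKError', 'camera_model', 'finish_job', 'get_image', 'get_obs', 'nose_length']
0.011
cass [ 0.4764 -0.1461  0.013 ] [np.float64(0.0778), np.float64(0.0255), np.float64(0.0783), np.float64(0.0238)]
ang 20.64644084207606
top [0.6035 0.2616 0.024 ]
right [0.5243 0.1143 0.024 ]
stripL [0.4849 0.3277 0.034 ]
stripR [0.406  0.1797 0.034 ]
screw1 [0.5769 0.2407 0.028 ]
screw2 [0.5267 0.1467 0.028 ]
blk1 [0.5592 0.2376 0.0435]
blk2 [0.5152 0.2601 0.0435]
tip [0.5031 0.1851 0.061 ]
piv [0.4512 0.1975 0.05  ]
[ 0.47673617 -0.14567947  0.01329123] [0.52431098 0.21891188 0.0290391 ]
[-0.07516569  0.02486375  0.13061005] [[ 0.318  0.948 -0.   ]
 [ 0.902 -0.302  0.309]
 [ 0.293 -0.098 -0.951]] [[309.7   0.  316. ]
 [  0.  309.7 198.6]
 [  0.    0.    1. ]]
[[-0.948  0.318 -0.   ]
 [ 0.318  0.948 -0.001]
 [ 0.    -0.001 -1.   ]]
```

Request:
{"fn": "arm_command", "kwargs": {"series": [{"dx": -10,"dy": -7,"dz": 1,"yaw": 25},{"dx": -20,"dy": -14,"dz": 2,"yaw": 50},{"dx": -30,"dy": -20,"dz": 3,"yaw": 75},{"dx": -40.8,"dy": -27.4,"dz": 4,"yaw": 99.6},{"dx": -40.8,"dy": -27.4,"dz": 4,"yaw": 99.6},{"dx": -40.8,"dy": -27.4,"dz": 4,"yaw": 99.6},{"dx": -40.8,"dy": -27.4,"dz": 4,"yaw": 99.6},{"dx": -40.8,"dy": -27.4,"dz": 4,"yaw": 99.6},{"dx": -40.8,"dy": -27.4,"dz": 4,"yaw": 99.6},{"dx": -40.8,"dy": -27.4,"dz": 4,"yaw": 99.6},{"dx": -40.8,"dy": -27.4,"dz": 4,"yaw": 99.6},{"dx": -40.8,"dy": -27.4,"dz": 4,"yaw": 99.6}]}}

```text
schema error: expected keys dx, dy, dz, yaw, fingers
```

```bash
python3 - <<'E'
from h import *
o=get_obs(); print(o["t"],o["eef_pos"],o["orientation"],o["wrist_force"],o["joint_positions"])
grab("wrist","w1")
f=load("w1"); R=f["R"]; print((-R.T@f["t"]).round(4), R.round(3).tolist())
E
```

```text
0.1 [0.19875327 0.59236932 0.2417892 ] [-1.32179519e-04  1.61204252e-01  9.86920948e-01 -4.63656418e-04] [ 0.07562486  1.0467796  -0.04984458] [ 1.14140655e+00  4.91500779e-01  1.55937699e+00  1.11210556e-05
  1.09167909e+00 -1.05573380e-01]
[0.1236 0.6172 0.3724] [[0.318, 0.948, -0.0], [0.902, -0.302, 0.309], [0.293, -0.098, -0.951]]
```

View pics/w1.png

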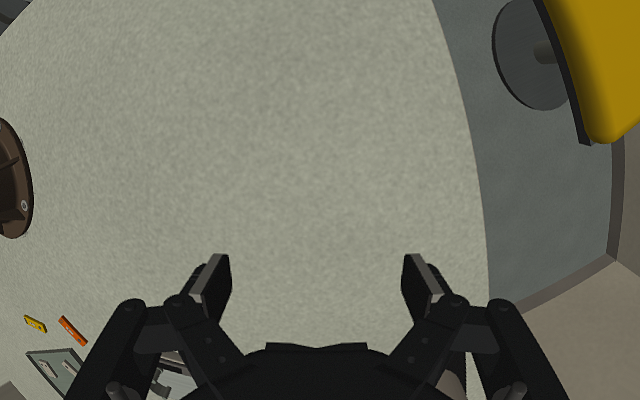

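The wrist view shows only table, with the fingers framing (230–405, 255–300) and a clear view under the gripper. The move was refused because every key is required, so I'm resending it in full.

Request:
{"fn": "arm_command", "kwargs": {"series": [{"dx": -10,"dy": -7,"dz": 1,"yaw": 25,"fingers": 0},{"dx": -20,"dy": -14,"dz": 2,"yaw": 50,"fingers": 0},{"dx": -30,"dy": -20,"dz": 3,"yaw": 75,"fingers": 0},{"dx": -40.8,"dy": -27.4,"dz": 4,"yaw": 99.6,"fingers": 0},{"dx": -40.8,"dy": -27.4,"dz": 4,"yaw": 99.6,"fingers": 0},{"dx": -40.8,"dy": -27.4,"dz": 4,"yaw": 99.6,"fingers": 0},{"dx": -40.8,"dy": -27.4,"dz": 4,"yaw": 99.6,"fingers": 0},{"dx": -40.8,"dy": -27.4,"dz": 4,"yaw": 99.6,"fingers": 0},{"dx": -40.8,"dy": -27.4,"dz": 4,"yaw": 99.6,"fingers": 0},{"dx": -40.8,"dy": -27.4,"dz": 4,"yaw": 99.6,"fingers": 0},{"dx": -40.8,"dy": -27.4,"dz": 4,"yaw": 99.6,"fingers": 0},{"dx": -40.8,"dy": -27.4,"dz": 4,"yaw": 99.6,"fingers": 0}]}}

```text
t: 1.65
eef_pos: [0.4983, 0.2031, 0.2023]
orientation: [-0.0, 0.857, 0.515, -0.0]
wrist_force: [-0.0, 0.5, 0.1]
gripper_width: 1.003
```

```bash
cat >> h.py <<'E'
def wpix(tag,u,v,z):
    f=load(tag);K,R,t=f["K"],f["R"],f["t"]
    a,b=u-K[0,2],v-K[1,2]; r=np.hypot(a,b); th=r/K[0,0]
    ray=np.array([a/r*np.sin(th),b/r*np.sin(th),np.cos(th)]); c=-R.T@t; w=R.T@ray
    return c+(z-c[2])/w[2]*w
def state():
    o=get_obs(); from scipy.spatial.transform import Rotation as Q
    M=Q.from_quat(o["orientation"][[1,2,3,0]]).as_matrix()
    print("t",round(o["t"],2),"p",o["eef_pos"].round(4),"angx",np.degrees(np.arctan2(M[1,0],M[0,0])).round(2),"F",o["wrist_force"].round(2),"w",round(o["gripper_width"],3),"tilt",M[2].round(4)); return o
E
python3 - <<'E'
from h import *
print(state()["joint_positions"]); grab("wrist","w2"); crop("w2",160,0,480,240,2.5,"w2c")
E
```

```text
t 1.65 p [0.4983 0.2031 0.2023] angx 61.94 F [-0.03  0.53  0.08] w 1.003 tilt [ 0.e+00 -1.e-04 -1.e+00]
[2.64186200e-01 4.15492776e-01 1.81884850e+00 1.04199446e-04
 9.07293969e-01 7.53894986e-01]
```

View pics/w2c.png

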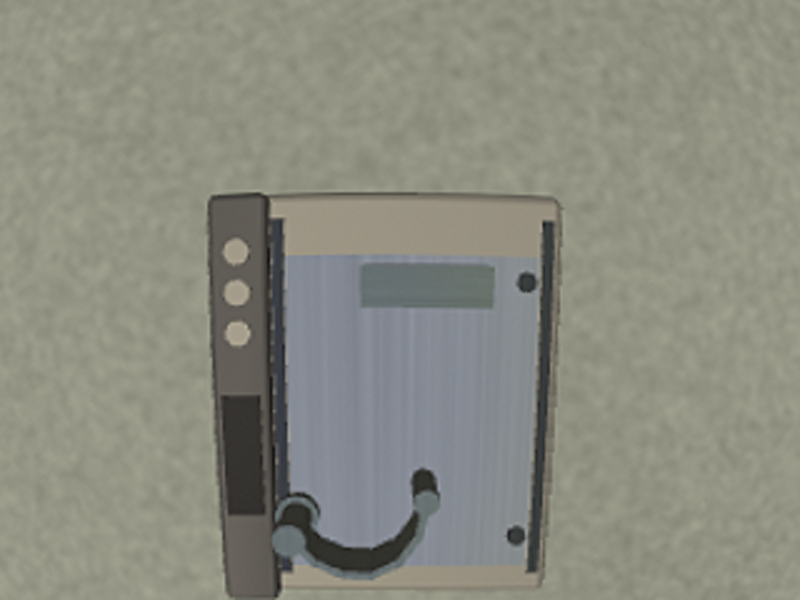

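The wrist crop shows the reader squarely:
- Base corners: (560,203) and (541,588).
- Strip corners: (209,198) and (229,597).
- Edge block top: (361–494, 264–308), with the lip's near edge at row ~307.
- Arm tip top: (426,503).

```bash
python3 - <<'E'
from h import *
W=lambda x,y,z:wpix("w2",160+(x+.5)/2.5-.5,(y+.5)/2.5-.5,z)
bt,bb,st,sb=W(560,203,.024),W(541,588,.024),W(209,198,.034),W(229,597,.034)
for a,b in((bb,bt),(sb,st)): d=b-a; print(np.linalg.norm(d),np.degrees(np.arctan2(d[1],d[0])))
src=np.array([[75,-55],[-95,-55],[75,85],[-95,85]])/1000.; dst=np.array([bt,bb,st,sb])[:,:2]
a,b=src-src.mean(0),dst-dst.mean(0); H=a.T@b; th=np.arctan2(H[0,1]-H[1,0],H[0,0]+H[1,1]); Rm=np.array([[np.cos(th),-np.sin(th)],[np.sin(th),np.cos(th)]])
o=dst.mean(0)-Rm@src.mean(0); print("reader",o.round(4),np.degrees(th)); print((((dst-o)@Rm-src)*1000).round(1))
for n,p in dict(lipL=(361,307,.0435),lipR=(494,308,.0435),farL=(361,264,.0435),farR=(494,266,.0435),tip=(426,503,.061),tipface=(424,489,.061),screw=(527,282,.028),deckedge=(420,255,.028),deckbot=(470,566,.028)).items(): print(n,((W(*p)[:2]-o)@Rm*1000).round(1))
E
```

```text
0.16486153168578793 61.83352167658726
0.16614468891977802 61.94161520911446
reader [0.5241 0.2225] 61.77537059871168
[[-2.8  1.7]
 [ 2.4  1.5]
 [-1.7 -1.4]
 [ 2.1 -1.9]]
lipL [29.9 24.7]
lipR [ 30.1 -24.9]
farL [46.  24.7]
farR [ 45.9 -24.5]
tip [-40.8   0.3]
tipface [-35.4   1.2]
screw [ 39.8 -39.9]
deckedge [49.4  2.4]
deckbot [-80.1 -20.7]
```

Request:
{"fn": "arm_command", "kwargs": {"series": [{"dx": -31.85,"dy": 14.5,"dz": 5,"yaw": 41.3,"fingers": 0},{"dx": -31.85,"dy": 14.5,"dz": 5,"yaw": 41.3,"fingers": 0},{"dx": -31.85,"dy": 14.5,"dz": 5,"yaw": 41.3,"fingers": 0},{"dx": -31.85,"dy": 14.5,"dz": 5,"yaw": 41.3,"fingers": 0},{"dx": -31.85,"dy": 14.5,"dz": 5,"yaw": 41.3,"fingers": 0},{"dx": -31.85,"dy": 14.5,"dz": 5,"yaw": 41.3,"fingers": 0},{"dx": -31.85,"dy": 14.5,"dz": 5,"yaw": 41.3,"fingers": 0},{"dx": -31.85,"dy": 14.5,"dz": 5,"yaw": 41.3,"fingers": 0}]}}

```text
t: 2.7
eef_pos: [0.476, -0.1457, 0.1523]
orientation: [-0.0, 0.984, 0.179, -0.0]
wrist_force: [0.3, 0.3, 0.2]
gripper_width: 0.997
```

```bash
python3 - <<'E'
from h import *
state(); grab("wrist","w3"); crop("w3",220,40,420,190,4,"w3c")
E
```

```text
t 2.7 p [ 0.476  -0.1457  0.1523] angx 20.57 F [0.27 0.25 0.17] w 0.997 tilt [-0.e+00 -3.e-04 -1.e+00]
```

View pics/w3c.png

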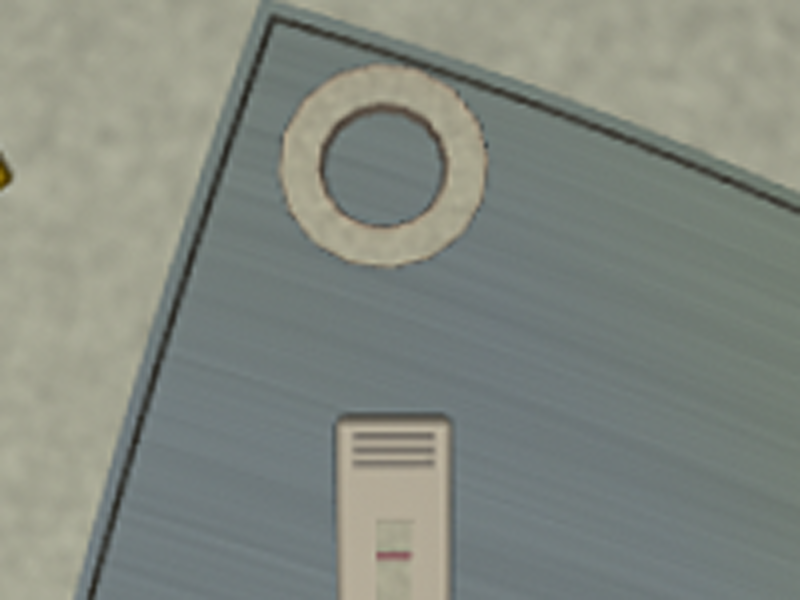

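The cassette points straight up the picture. Its far end is at crop (337–452, 416) and its sides are at x≈342 and 449. I'll get the near end from a column profile.

```bash
python3 - <<'E'
from h import *
g=cv2.cvtColor(load("w3")["im"],cv2.COLOR_RGB2GRAY)
for u in(309,313,325,330): print(u,"near",g[225:262,u].tolist())
print("far",g[138:150,309].tolist()); 
for v in(160,200,220): print("row",v,g[v,300:340].tolist())
E
```

```text
309 near [175, 181, 148, 121, 115, 118, 118, 121, 119, 117, 118, 123, 123, 120, 119, 119, 116, 124, 123, 120, 119, 121, 120, 120, 120, 124, 126, 107, 44, 52, 53, 51, 62, 97, 125, 122, 153]
313 near [176, 181, 148, 122, 117, 117, 117, 117, 119, 120, 117, 118, 121, 124, 122, 119, 118, 115, 121, 123, 120, 120, 120, 120, 119, 119, 123, 125, 113, 44, 52, 53, 52, 55, 83, 125, 115]
325 near [173, 179, 146, 119, 116, 118, 121, 120, 119, 118, 118, 119, 119, 118, 117, 119, 123, 123, 120, 118, 116, 118, 122, 123, 120, 120, 120, 120, 119, 120, 127, 130, 92, 46, 53, 53, 49]
330 near [161, 163, 137, 119, 117, 117, 117, 120, 121, 120, 117, 118, 119, 118, 117, 118, 118, 121, 124, 121, 119, 118, 115, 120, 123, 122, 119, 119, 121, 122, 119, 123, 129, 110, 61, 51, 53]
far [120, 119, 119, 121, 128, 86, 83, 120, 157, 178, 123, 123]
row 160 [123, 123, 123, 93, 128, 160, 174, 171, 172, 170, 171, 171, 171, 171, 171, 171, 171, 171, 171, 171, 170, 169, 170, 170, 171, 171, 171, 170, 170, 171, 177, 153, 111, 100, 123, 124, 123, 124, 123, 123]
row 200 [122, 122, 123, 123, 109, 142, 169, 175, 174, 174, 173, 173, 173, 174, 173, 173, 173, 173, 172, 173, 172, 172, 171, 171, 170, 171, 170, 171, 170, 171, 172, 138, 122, 119, 121, 121, 121, 122, 122, 123]
row 220 [118, 119, 119, 119, 96, 129, 164, 180, 176, 174, 175, 174, 174, 174, 174, 173, 174, 173, 174, 173, 172, 172, 171, 172, 173, 172, 171, 171, 171, 173, 163, 120, 114, 123, 121, 121, 122, 122, 122, 122]
```

```bash
python3 - <<'E'
from h import *
R=load("w3")["R"]
a=np.radians(20.57);x=np.array([np.cos(a),np.sin(a)]);y=np.array([x[1],-x[0]]);p=np.array([.476,-.1457])
T=lambda u,v,z:(lambda d:(1000*np.array([d@x,d@y])).round(1))(wpix("w3",u,v,z)[:2]-p)
for v in(142.6,144.8):
  for z in(.003,.013): print("far",v,z,T(318,v,z))
print("near",T(318,227.0,.013))
for v,l,r in((160,304.5,331.3),(200,304.7,331),(220,305,330.6)): print(v,T(l,v,.013),T(r,v,.013))
E
```

```text
far 142.6 0.003 [41.5  2. ]
far 142.6 0.013 [42.8  2. ]
far 144.8 0.003 [39.5  2. ]
far 144.8 0.013 [40.9  2. ]
near [-36.9   2.2]
160 [ 27.3 -10. ] [27.3 13.8]
200 [-10.  -10.1] [-10.  14.]
220 [-29.7 -10.1] [-29.7  14. ]
```

Request:
{"fn": "arm_command", "kwargs": {"series": [{"dx": 0.2,"dy": 0.17,"dz": 5,"yaw": 0,"fingers": 0},{"dx": 0.2,"dy": 0.17,"dz": 10,"yaw": 0,"fingers": 0},{"dx": 0.2,"dy": 0.17,"dz": 12.5,"yaw": 0,"fingers": 0},{"dx": 0.2,"dy": 0.17,"dz": 13.4,"yaw": 0,"fingers": 0},{"dx": 0.2,"dy": 0.17,"dz": 13.65,"yaw": 0,"fingers": 0},{"dx": 0.2,"dy": 0.17,"dz": 13.65,"yaw": 0,"fingers": 60}]}}

```text
t: 3.5
eef_pos: [0.479, -0.147, 0.0167]
orientation: [0.0, 0.984, 0.179, 0.001]
wrist_force: [-1.1, -0.8, -0.6]
gripper_width: 0.817
```

Request:
{"fn": "arm_command", "kwargs": {"series": [{"dx": 0,"dy": 0,"dz": 0,"yaw": 0,"fingers": 130},{"dx": 0,"dy": 0,"dz": 0,"yaw": 0,"fingers": 130},{"dx": 0,"dy": 0,"dz": 0,"yaw": 0,"fingers": 130},{"dx": 0,"dy": 0,"dz": 0,"yaw": 0,"fingers": 130}]}}

```text
t: 4.0
eef_pos: [0.4785, -0.1472, 0.0159]
orientation: [0.0, 0.984, 0.178, 0.0]
wrist_force: [0.3, 0.1, 0.6]
gripper_width: 0.491
```

```bash
python3 - <<'E'
from h import *
state(); im,d=grab("wrist","w4"); crop("w4",160,100,480,340,2.5,"w4c")
E
```

```text
t 4.0 p [ 0.4785 -0.1472  0.0159] angx 20.54 F [0.31 0.12 0.62] w 0.491 tilt [ 2.e-04  0.e+00 -1.e+00]
```

View pics/w4c.png

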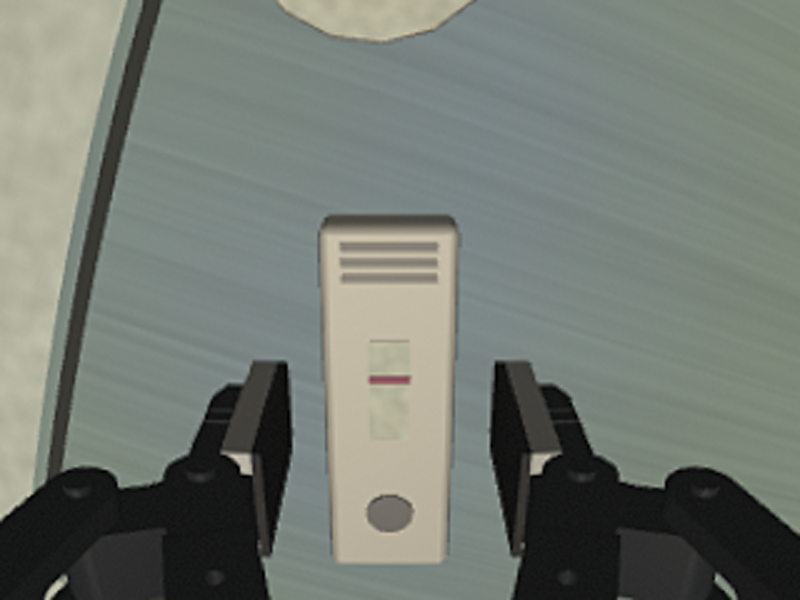

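The cassette sits midway between the half-closed pads: its centre is at x≈388 and the pads' mid at ≈390. I'll close on it and lift.

Request:
{"fn": "arm_command", "kwargs": {"series": [{"dx": 0,"dy": 0,"dz": 0,"yaw": 0,"fingers": 255},{"dx": 0,"dy": 0,"dz": 0,"yaw": 0,"fingers": 255},{"dx": 0,"dy": 0,"dz": 0,"yaw": 0,"fingers": 255},{"dx": 0,"dy": 0,"dz": 0,"yaw": 0,"fingers": 255},{"dx": 0,"dy": 0,"dz": -0.5,"yaw": 0,"fingers": 255},{"dx": 0,"dy": 0,"dz": -3,"yaw": 0,"fingers": 255},{"dx": 0,"dy": 0,"dz": -8,"yaw": 0,"fingers": 255},{"dx": 0,"dy": 0,"dz": -8,"yaw": 0,"fingers": 255},{"dx": 0,"dy": 0,"dz": -8,"yaw": 0,"fingers": 255}]}}

```text
t: 5.18
eef_pos: [0.4783, -0.1471, 0.0957]
orientation: [-0.0, 0.984, 0.178, 0.0]
wrist_force: [-1.4, -0.0, -1.0]
gripper_width: 0.281
```

```bash
python3 - <<'E'
from h import *
state(); im,d=grab("wrist","w5"); crop("w5",220,140,420,340,3,"w5c")
g=cv2.cvtColor(im,cv2.COLOR_RGB2GRAY)
print(g[170:200,309].tolist(),g[310:340,309].tolist()); print(d[[200,220,240,260,280,300],316],d[[200,220],300])
for v in(200,220,235): print(v,g[v,280:352].tolist())
E
```

```text
t 5.17 p [ 0.4783 -0.1471  0.0957] angx 20.54 F [-1.42 -0.   -1.03] w 0.281 tilt [ 2.e-04  0.e+00 -1.e+00]
[128, 130, 128, 129, 128, 129, 129, 128, 129, 128, 128, 129, 128, 130, 133, 112, 62, 70, 69, 83, 104, 125, 143, 164, 183, 189, 171, 127, 125, 122] [155, 176, 171, 170, 170, 170, 169, 170, 169, 170, 169, 169, 168, 170, 161, 160, 169, 169, 171, 169, 168, 168, 173, 177, 178, 173, 170, 168, 167, 164]
[0.14273462 0.1443777  0.14739409 0.15220211 0.15498723 0.15860575] [0.14178151 0.        ]
200 [131, 130, 129, 127, 124, 123, 123, 125, 101, 120, 151, 168, 186, 184, 183, 185, 180, 152, 156, 157, 156, 157, 157, 156, 156, 157, 157, 157, 157, 157, 157, 157, 157, 157, 157, 157, 157, 157, 156, 156, 156, 157, 156, 156, 157, 156, 155, 156, 155, 156, 155, 156, 155, 155, 153, 150, 181, 183, 182, 183, 184, 164, 147, 114, 100, 127, 125, 123, 123, 124, 123, 124]
220 [130, 131, 132, 132, 130, 127, 126, 127, 111, 118, 139, 156, 177, 181, 182, 181, 181, 181, 181, 181, 181, 181, 180, 181, 181, 181, 181, 180, 180, 181, 181, 181, 181, 180, 181, 180, 180, 179, 180, 179, 181, 180, 181, 180, 181, 180, 180, 180, 180, 180, 181, 181, 180, 180, 180, 180, 179, 179, 181, 179, 172, 150, 135, 115, 112, 130, 128, 126, 125, 125, 125, 126]
235 [129, 129, 128, 128, 129, 129, 129, 129, 129, 119, 113, 146, 164, 180, 183, 180, 180, 180, 180, 180, 180, 180, 179, 179, 179, 179, 180, 180, 171, 173, 173, 174, 173, 174, 173, 173, 173, 173, 173, 173, 173, 173, 172, 172, 175, 178, 180, 178, 178, 178, 179, 179, 178, 178, 178, 179, 178, 178, 180, 177, 161, 140, 101, 120, 132, 131, 132, 131, 131, 131, 131, 132]
```

View pics/w5c.png

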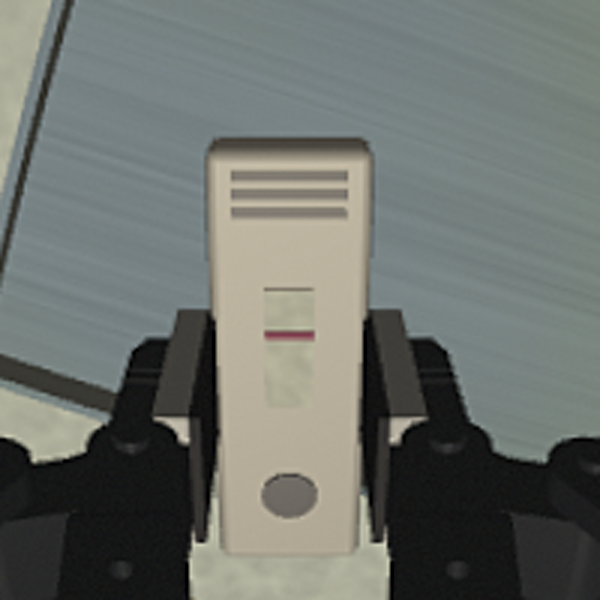

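Held straight: the far end is at crop row ~140, the near end at ~552, and the pads are symmetric about x≈290. Next I'll work out where the cassette sits in the hand and the move to the reader.

```bash
python3 - <<'E'
from h import *
f=load("w5"); a=np.radians(20.54);x=np.array([np.cos(a),np.sin(a)]);y=np.array([x[1],-x[0]]);p=np.array([.4783,-.1471])
T=lambda u,v,z:(lambda d:(1000*np.array([d@x,d@y])).round(1))(wpix("w5",u,v,z)[:2]-p)
g=cv2.cvtColor(f["im"],cv2.COLOR_RGB2GRAY)
print(g[318:332,306].tolist())
print("far bottom",T(316,185.5,.0828),"top",T(316,192,.0928)); print("near top",T(316,324,.0928))
for v,l,r in((200,289.3,342.7),(220,289.5,342.5),(235,290.5,341.5)): print(T(l,v,.0928),T(r,v,.0928))
# reader: with the wrist-measured reader pose, offset of cassette centre c (tool x) as measured
b=np.radians(61.8);X=np.array([np.cos(b),np.sin(b)]);o=np.array([.5241,.2225])
for n,rx in (("seat",-6),("contact tip at",+4),("start",10)): print(n,o+X*rx/1000)
E
```

```text
[169, 169, 169, 169, 170, 171, 161, 157, 164, 162, 163, 164, 165, 169]
far bottom [38.9  0.2] top [38.7  0.2]
near top [-37.8   0.3]
[ 34.9 -11.9] [34.9 12.4]
[ 25.1 -12.1] [25.1 12.6]
[ 17.4 -11.9] [17.4 12.3]
seat [0.5212647  0.21721218]
contact tip at [0.5259902  0.22602521]
start [0.52882551 0.23131303]
```

Request:
{"fn": "arm_command", "kwargs": {"series": [{"dx": 2,"dy": -4,"dz": -0.5,"yaw": -5,"fingers": 255},{"dx": 4.5,"dy": -8.5,"dz": -1,"yaw": -10.5,"fingers": 255},{"dx": 7,"dy": -13,"dz": -1,"yaw": -16,"fingers": 255},{"dx": 9.5,"dy": -17.6,"dz": -1,"yaw": -22,"fingers": 255},{"dx": 12,"dy": -22.3,"dz": -1,"yaw": -28,"fingers": 255},{"dx": 14.5,"dy": -27,"dz": -1,"yaw": -34,"fingers": 255},{"dx": 16.8,"dy": -31,"dz": -1,"yaw": -39,"fingers": 255},{"dx": 18,"dy": -33.4,"dz": -1,"yaw": -41.26,"fingers": 255},{"dx": 18.29,"dy": -33.91,"dz": -1,"yaw": -41.26,"fingers": 255},{"dx": 18.29,"dy": -33.91,"dz": -1,"yaw": -41.26,"fingers": 255},{"dx": 18.29,"dy": -33.91,"dz": -1,"yaw": -41.26,"fingers": 255},{"dx": 18.29,"dy": -33.91,"dz": -1,"yaw": -41.26,"fingers": 255}]}}

```text
t: 6.72
eef_pos: [0.5308, 0.2337, 0.1058]
orientation: [-0.0, 0.858, 0.513, -0.0]
wrist_force: [0.6, 0.2, 0.6]
gripper_width: 0.281
```

```bash
python3 - <<'E'
from h import *
o=state(); im,d=grab("wrist","w6"); crop("w6",190,80,430,320,2.5,"w6c"); state()
E
```

```text
t 6.72 p [0.5308 0.2337 0.1058] angx 61.73 F [0.6  0.18 0.63] w 0.281 tilt [-1.e-04 -2.e-04 -1.e+00]
t 6.78 p [0.5308 0.2338 0.1059] angx 61.74 F [ 0.14 -0.66  0.33] w 0.287 tilt [ 0. -0. -1.]
```

View pics/w6c.png

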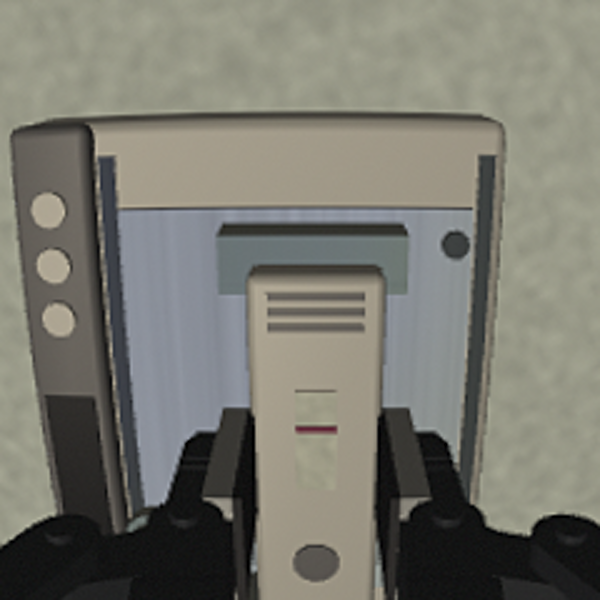

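The block top spans crop x 218–408 and rows 237–293 (lip at 293), with the cassette over it at x 248–384 and its far end at ~268.

```bash
python3 - <<'E'
from h import *
a=np.radians(61.74);x=np.array([np.cos(a),np.sin(a)]);y=np.array([x[1],-x[0]]);p=np.array([.5308,.2338])
T=lambda X,Y,z:(lambda d:(1000*np.array([d@x,d@y])).round(1))(wpix("w6",190+(X+.5)/2.5-.5,80+(Y+.5)/2.5-.5,z)[:2]-p)
for n,q in dict(lipL=(218,293,.0435),lipR=(408,293,.0435),farL=(218,237,.0435),farR=(408,237,.0435),cfarB=(316,266,.093),cL=(248,300,.103),cR=(384,300,.103)).items(): print(n,T(*q))
E
```

```text
lipL [ 17.3 -25.6]
lipR [17.3 24.3]
farL [ 32.4 -25. ]
farR [32.5 23.8]
cfarB [38.5  0.1]
cL [ 34.9 -12.2]
cR [34.9 12.5]
```

Request:
{"fn": "arm_command", "kwargs": {"series": [{"dx": 0,"dy": -0.07,"dz": 2,"yaw": 0,"fingers": 255},{"dx": 0,"dy": -0.07,"dz": 3.5,"yaw": 0,"fingers": 255},{"dx": 0,"dy": -0.07,"dz": 4.3,"yaw": 0,"fingers": 255},{"dx": 0,"dy": -0.07,"dz": 4.49,"yaw": 0,"fingers": 255},{"dx": -0.25,"dy": -0.07,"dz": 4.49,"yaw": 0,"fingers": 255},{"dx": -0.5,"dy": -0.07,"dz": 4.49,"yaw": 0,"fingers": 255},{"dx": -0.6,"dy": -0.07,"dz": 4.49,"yaw": 0,"fingers": 255},{"dx": -0.6,"dy": -0.07,"dz": 4.49,"yaw": 0,"fingers": 255}]}}

```text
t: 7.78
eef_pos: [0.5274, 0.2296, 0.0612]
orientation: [0.0, 0.858, 0.514, 0.0]
wrist_force: [0.3, 0.3, 0.1]
gripper_width: 0.282
```

```bash
cat >> h.py <<'E'
def st(p0=(.5308,.2338),a=61.74,n=0):
    a=np.radians(a);x=np.array([np.cos(a),np.sin(a)]);y=np.array([x[1],-x[0]])
    o=get_obs();d=o["eef_pos"][:2]-p0;F=o["wrist_force"]
    print("t",round(o["t"],2),"x,y,z mm",(1000*np.array([d@x,d@y,o["eef_pos"][2]])).round(2),"Fx,y,z",np.array([F[:2]@x,F[:2]@y,F[2]]).round(2),"w",round(o["gripper_width"],3),"T",o["wrist_torque"].round(2))
E
python3 -c "
from h import *
st()"
```

```text
t 7.78 x,y,z mm [-5.37 -1.02 61.16] Fx,y,z [0.39 0.09 0.14] w 0.282 T [ 0.04 -0.    0.02]
```

Request:
{"fn": "arm_command", "kwargs": {"series": [{"dx": -0.2,"dy": 0,"dz": 0,"yaw": 0,"fingers": 255},{"dx": -0.4,"dy": 0,"dz": 0,"yaw": 0,"fingers": 255},{"dx": -0.5,"dy": 0,"dz": 0,"yaw": 0,"fingers": 255},{"dx": -0.5,"dy": 0,"dz": 0,"yaw": 0,"fingers": 255}]}}

```text
t: 8.28
eef_pos: [0.5254, 0.2254, 0.0611]
orientation: [0.0, 0.858, 0.514, 0.001]
wrist_force: [3.7, 3.2, -0.9]
gripper_width: 0.282
```

```bash
python3 -c "
from h import *
st()"
```

```text
t 8.28 x,y,z mm [-9.98 -0.75 61.09] Fx,y,z [ 4.53  1.74 -0.86] w 0.282 T [ 0.51 -0.53  0.07]
```

Request:
{"fn": "arm_command", "kwargs": {"series": [{"dx": -0.2,"dy": 0,"dz": 0,"yaw": 0,"fingers": 255},{"dx": -0.4,"dy": 0,"dz": 0,"yaw": 0,"fingers": 255},{"dx": -0.6,"dy": 0,"dz": 0,"yaw": 0,"fingers": 255},{"dx": -0.8,"dy": 0,"dz": 0,"yaw": 0,"fingers": 255},{"dx": -1.0,"dy": 0,"dz": 0,"yaw": 0,"fingers": 255},{"dx": -1.2,"dy": 0,"dz": 0,"yaw": 0,"fingers": 255},{"dx": -1.35,"dy": 0,"dz": 0,"yaw": 0,"fingers": 255},{"dx": -1.45,"dy": 0,"dz": 0,"yaw": 0,"fingers": 255},{"dx": -1.45,"dy": 0,"dz": 0,"yaw": 0,"fingers": 255},{"dx": -1.45,"dy": 0,"dz": 0,"yaw": 0,"fingers": 255}]}}

```text
t: 9.52
eef_pos: [0.5194, 0.2127, 0.0613]
orientation: [0.0, 0.858, 0.514, 0.002]
wrist_force: [6.3, 3.0, -0.3]
gripper_width: 0.282
```

```bash
python3 - <<'E'
from h import *
st(); im,d=grab("wrist","w7"); crop("w7",190,80,430,320,2.5,"w7c"); st()
E
```

```text
t 9.53 x,y,z mm [-2.393e+01 -4.000e-02  6.135e+01] Fx,y,z [ 5.64  4.08 -0.34] w 0.282 T [ 0.66 -1.16  0.2 ]
t 9.57 x,y,z mm [-2.392e+01 -6.000e-02  6.135e+01] Fx,y,z [ 5.95  4.75 -0.32] w 0.274 T [ 0.63 -1.09  0.18]
```

View pics/w7c.png

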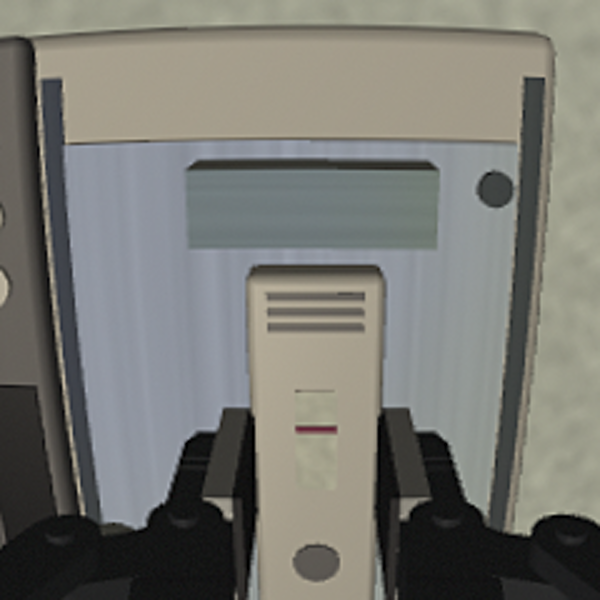

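The lip's near edge (row 248, x 187–437) is now clear ahead of the cassette's far end (row ~266, x 247–384).

```bash
python3 - <<'E'
from h import *
a=np.radians(61.74);x=np.array([np.cos(a),np.sin(a)]);y=np.array([x[1],-x[0]]);p=get_obs()["eef_pos"][:2]
T=lambda X,Y,z:(lambda d:(1000*np.array([d@x,d@y])).round(1))(wpix("w7",190+(X+.5)/2.5-.5,80+(Y+.5)/2.5-.5,z)[:2]-p)
for n,q in dict(lipL=(187,248,.0435),lipR=(437,248,.0435),farL=(187,169,.0435),farR=(437,169,.0435),cfarB=(316,266,.0484),cL=(247.5,300,.0584),cR=(384,300,.0584)).items(): print(n,T(*q))
state()
E
```

```text
lipL [ 40.9 -25.7]
lipR [41.  24.2]
farL [ 56.8 -25.1]
farR [56.9 23.6]
cfarB [38.5  0. ]
cL [ 34.9 -12.5]
cR [34.9 12.4]
t 9.57 p [0.5194 0.2128 0.0613] angx 61.83 F [ 7.    2.99 -0.32] w 0.274 tilt [ 0.0024  0.0025 -1.    ]
```

Request:
{"fn": "arm_command", "kwargs": {"series": [{"dx": 0,"dy": -0.08,"dz": 0,"yaw": 0,"fingers": 255},{"dx": 0,"dy": -0.08,"dz": 0.25,"yaw": 0,"fingers": 255},{"dx": 0,"dy": -0.08,"dz": 0.5,"yaw": 0,"fingers": 255},{"dx": 0,"dy": -0.08,"dz": 0.75,"yaw": 0,"fingers": 255},{"dx": 0,"dy": -0.08,"dz": 1.0,"yaw": 0,"fingers": 255},{"dx": 0,"dy": -0.08,"dz": 1.25,"yaw": 0,"fingers": 255},{"dx": 0,"dy": -0.08,"dz": 1.5,"yaw": 0,"fingers": 255},{"dx": 0,"dy": -0.08,"dz": 1.7,"yaw": 0,"fingers": 255},{"dx": 0,"dy": -0.08,"dz": 1.85,"yaw": 0,"fingers": 255},{"dx": 0,"dy": -0.08,"dz": 1.85,"yaw": 0,"fingers": 255}]}}

```text
t: 10.82
eef_pos: [0.5179, 0.2132, 0.0427]
orientation: [0.0, 0.858, 0.514, 0.001]
wrist_force: [2.2, 5.9, 2.8]
gripper_width: 0.278
```

```bash
python3 -c "
from h import *
st();state()"
```

```text
t 10.82 x,y,z mm [-24.23  -1.61  42.73] Fx,y,z [ 6.19 -0.87  2.77] w 0.278 T [ 0.76 -0.35  0.01]
t 10.82 p [0.5179 0.2132 0.0427] angx 61.81 F [2.17 5.86 2.77] w 0.278 tilt [ 0.0013  0.001  -1.    ]
```

Request:
{"fn": "arm_command", "kwargs": {"series": [{"dx": 0,"dy": 0.07,"dz": 0.05,"yaw": 0,"fingers": 255},{"dx": 0,"dy": 0.07,"dz": 0.1,"yaw": 0,"fingers": 255},{"dx": 0,"dy": 0.07,"dz": 0.15,"yaw": 0,"fingers": 255},{"dx": 0,"dy": 0.07,"dz": 0.15,"yaw": 0,"fingers": 255}]}}

```text
t: 11.32
eef_pos: [0.5184, 0.2129, 0.0413]
orientation: [0.0, 0.858, 0.514, 0.001]
wrist_force: [2.8, 4.7, 2.1]
gripper_width: 0.279
```

```bash
python3 -c "
from h import *
st();state()"
```

```text
t 11.32 x,y,z mm [-24.29  -1.07  41.25] Fx,y,z [5.42 0.24 2.15] w 0.279 T [ 0.83 -0.33  0.02]
t 11.32 p [0.5184 0.2129 0.0413] angx 61.81 F [2.78 4.66 2.15] w 0.279 tilt [ 1.2e-03  7.0e-04 -1.0e+00]
```

Request:
{"fn": "arm_command", "kwargs": {"series": [{"dx": 0,"dy": 0.02,"dz": 0.03,"yaw": 0,"fingers": 255},{"dx": 0,"dy": 0.02,"dz": 0.03,"yaw": 0,"fingers": 255},{"dx": 0.1,"dy": 0.02,"dz": 0.03,"yaw": 0,"fingers": 255},{"dx": 0.2,"dy": 0.02,"dz": 0.03,"yaw": 0,"fingers": 255},{"dx": 0.3,"dy": 0.02,"dz": 0.03,"yaw": 0,"fingers": 255},{"dx": 0.4,"dy": 0.02,"dz": 0.03,"yaw": 0,"fingers": 255},{"dx": 0.4,"dy": 0.02,"dz": 0.03,"yaw": 0,"fingers": 255}]}}

```text
t: 12.2
eef_pos: [0.5199, 0.216, 0.0411]
orientation: [-0.0, 0.858, 0.514, -0.0]
wrist_force: [-1.0, 3.1, 5.9]
gripper_width: 0.282
```

```bash
python3 -c "
from h import *
st();state()"
```

```text
t 12.2 x,y,z mm [-20.84  -1.21  41.09] Fx,y,z [ 2.31 -2.34  5.94] w 0.282 T [ 0.4   0.16 -0.05]
t 12.2 p [0.5199 0.216  0.0411] angx 61.81 F [-0.96  3.14  5.94] w 0.282 tilt [ 1.e-04 -2.e-04 -1.e+00]
```

Request:
{"fn": "arm_command", "kwargs": {"series": [{"dx": 0.05,"dy": 0.02,"dz": 0,"yaw": 0,"fingers": 255},{"dx": 0.1,"dy": 0.03,"dz": 0,"yaw": 0,"fingers": 255},{"dx": 0.15,"dy": 0.04,"dz": 0,"yaw": 0,"fingers": 255},{"dx": 0.15,"dy": 0.04,"dz": 0,"yaw": 0,"fingers": 255}]}}

```text
t: 12.7
eef_pos: [0.5205, 0.2169, 0.0411]
orientation: [-0.0, 0.858, 0.514, -0.001]
wrist_force: [-3.1, 1.1, 8.2]
gripper_width: 0.282
```

```bash
python3 -c "
from h import *
st()"
```

```text
t 12.7 x,y,z mm [-19.72  -1.06  41.08] Fx,y,z [-0.52 -3.21  8.23] w 0.282 T [ 0.18  0.46 -0.13]
```

Request:
{"fn": "arm_command", "kwargs": {"series": [{"dx": 0.04,"dy": 0,"dz": -0.02,"yaw": 0,"fingers": 255},{"dx": 0.07,"dy": 0,"dz": -0.02,"yaw": 0,"fingers": 255},{"dx": 0.07,"dy": 0,"dz": -0.02,"yaw": 0,"fingers": 255}]}}

```text
t: 13.08
eef_pos: [0.521, 0.2176, 0.0411]
orientation: [-0.0, 0.858, 0.514, -0.0]
wrist_force: [-2.9, 2.0, 6.3]
gripper_width: 0.282
```

```bash
python3 -c "
from h import *
st()"
```

```text
t 13.07 x,y,z mm [-18.9   -1.    41.07] Fx,y,z [ 0.35 -3.5   6.28] w 0.282 T [ 0.32  0.43 -0.07]
```

Request:
{"fn": "arm_command", "kwargs": {"series": [{"dx": 0.03,"dy": 0.02,"dz": -0.01,"yaw": 0,"fingers": 255},{"dx": 0.06,"dy": 0.02,"dz": -0.01,"yaw": 0,"fingers": 255},{"dx": 0.06,"dy": 0.02,"dz": -0.01,"yaw": 0,"fingers": 255}]}}

```text
t: 13.45
eef_pos: [0.5212, 0.2178, 0.0411]
orientation: [-0.0, 0.858, 0.514, -0.001]
wrist_force: [-3.3, -0.3, 6.5]
gripper_width: 0.279
```

```bash
python3 -c "
from h import *
st()"
```

```text
t 13.45 x,y,z mm [-18.6   -0.91  41.09] Fx,y,z [-1.79 -2.78  6.54] w 0.279 T [-0.01  0.52 -0.05]
```

Request:
{"fn": "arm_command", "kwargs": {"series": [{"dx": 0.03,"dy": 0.02,"dz": -0.01,"yaw": 0,"fingers": 255},{"dx": 0.05,"dy": 0.02,"dz": -0.01,"yaw": 0,"fingers": 255},{"dx": 0.05,"dy": 0.02,"dz": -0.01,"yaw": 0,"fingers": 255}]}}

```text
t: 13.82
eef_pos: [0.5212, 0.2178, 0.0411]
orientation: [-0.0, 0.858, 0.514, -0.001]
wrist_force: [-4.0, -3.1, 7.4]
gripper_width: 0.284
```

```bash
python3 -c "
from h import *
st(); grab('wrist','w8'); crop('w8',190,80,430,320,2.5,'w8c')"
```

```text
t 13.82 x,y,z mm [-18.6   -0.88  41.06] Fx,y,z [-4.63 -2.09  7.36] w 0.284 T [-0.44  0.69 -0.12]
```

Contact with the edge: x has stopped at -18.6 mm while Fx fell to -4.6 N. I'll ease the load, then release.

Request:
{"fn": "arm_command", "kwargs": {"series": [{"dx": -0.05,"dy": 0.02,"dz": -0.02,"yaw": 0,"fingers": 255},{"dx": -0.05,"dy": 0.02,"dz": -0.03,"yaw": 0,"fingers": 255},{"dx": -0.05,"dy": 0.02,"dz": -0.03,"yaw": 0,"fingers": 165},{"dx": -0.05,"dy": 0.02,"dz": -0.03,"yaw": 0,"fingers": 150},{"dx": -0.05,"dy": 0.02,"dz": -0.03,"yaw": 0,"fingers": 130},{"dx": -0.05,"dy": 0.02,"dz": -0.03,"yaw": 0,"fingers": 110},{"dx": -0.05,"dy": 0.02,"dz": -0.03,"yaw": 0,"fingers": 100},{"dx": -0.05,"dy": 0.02,"dz": -0.03,"yaw": 0,"fingers": 100}]}}

```text
t: 14.88
eef_pos: [0.5223, 0.2179, 0.0413]
orientation: [-0.0, 0.858, 0.514, 0.0]
wrist_force: [0.2, -0.7, -0.5]
gripper_width: 0.611
```

```bash
python3 -c "
from h import *
st()"
```

```text
t 14.88 x,y,z mm [-1.802e+01  4.000e-02  4.133e+01] Fx,y,z [-0.52  0.51 -0.49] w 0.611 T [0.02 0.06 0.05]
```

Request:
{"fn": "arm_command", "kwargs": {"series": [{"dx": 0,"dy": 0,"dz": -0.5,"yaw": 0,"fingers": 100},{"dx": 0,"dy": 0,"dz": -2,"yaw": 0,"fingers": 100},{"dx": 0,"dy": 0,"dz": -5,"yaw": 0,"fingers": 100},{"dx": 0,"dy": 0,"dz": -10,"yaw": 0,"fingers": 100},{"dx": 0,"dy": 0,"dz": -13,"yaw": 0,"fingers": 50},{"dx": 0,"dy": 0,"dz": -13,"yaw": 0,"fingers": 0},{"dx": 0,"dy": 0,"dz": -13,"yaw": 0,"fingers": 0},{"dx": 0,"dy": 0,"dz": -13,"yaw": 0,"fingers": 0}]}}

```text
t: 15.88
eef_pos: [0.5219, 0.2178, 0.1705]
orientation: [-0.0, 0.858, 0.514, -0.001]
wrist_force: [-0.4, 0.5, 0.5]
gripper_width: 1.003
```

```bash
python3 -c "
from h import *
st(); grab('wrist','w9'); crop('w9',220,60,420,260,3,'w9c')"
```

```text
t 15.88 x,y,z mm [-18.32  -0.27 170.49] Fx,y,z [ 0.26 -0.55  0.51] w 1.003 T [ 0.   -0.02 -0.05]
```

View pics/w9c.png

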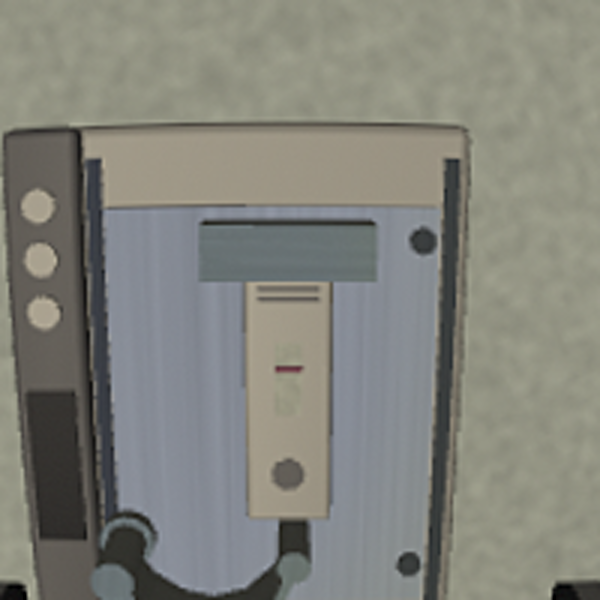

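The cassette lies straight under the lip (lip at row 281, block x 199–377, cassette x 247–331). Its near end is at row 518 with the arm tip (top at 294,568) against it. One numeric check follows, then hand-in.

```bash
python3 - <<'E'
from h import *
a=np.radians(61.74);x=np.array([np.cos(a),np.sin(a)]);y=np.array([x[1],-x[0]]);p=get_obs()["eef_pos"][:2]
T=lambda X,Y,z:(lambda d:(1000*np.array([d@x,d@y])).round(1))(wpix("w9",220+(X+.5)/3-.5,60+(Y+.5)/3-.5,z)[:2]-p)
for n,q in dict(lipL=(199,281,.0435),lipR=(377,281,.0435),farL=(201,223,.0435),farR=(376,223,.0435),L1=(246,300,.038),R1=(332,300,.038),L2=(247,510,.038),R2=(328.5,510,.038),near=(288,518,.038),tip=(294,568,.061)).items(): print(n,T(*q))
grab("scene","s2");grab("top","t2")
for n,m in(("scene0","s2"),("top0","t2")):
    A,B=load(n)["im"].astype(int),load(m)["im"].astype(int); k=(abs(A-B).max(2)>40).astype(np.uint8)
    print(n,[s[:5].tolist() for s in cv2.connectedComponentsWithStats(k)[2][1:] if s[4]>6])
E
```

```text
lipL [ 35.2 -25.5]
lipR [35.3 24.5]
farL [ 51.6 -24.6]
farR [51.7 23.9]
L1 [ 28.7 -12.6]
R1 [28.7 12.2]
L2 [-36.9 -13. ]
R2 [-36.9  12.1]
near [-39.6  -0.4]
tip [-45.2   1.4]
scene0 [[296, 0, 21, 6, 80], [306, 0, 130, 167, 9444], [467, 0, 57, 46, 1330], [314, 5, 4, 8, 20], [256, 18, 5, 17, 68], [245, 21, 13, 43, 231], [267, 63, 22, 8, 45], [366, 180, 4, 7, 24], [249, 185, 5, 5, 9], [251, 189, 11, 13, 67]]
top0 [[46, 141, 186, 259, 33358], [235, 205, 16, 28, 113], [186, 215, 5, 5, 19], [193, 219, 4, 5, 18], [0, 384, 3, 10, 19]]
```

```bash
python3 -c "
from h import *
finish_job(); state()"
```

```text
the job is handed in; nothing more can be done
the job is handed in; nothing more can be done
```

The white cassette is in the reader's holder, flat and face up under the lip, and it stayed there after I let go. I handed the job in at about 16 s of the 45 s allowed.

- **Method:** The wrist camera put the holder about 6 mm off nominal, towards -x. I drew the arm back with the cassette's rear end, with about 2 mm clearance to the lip. I then lowered it to the deck and slid it forward until its motion stopped on the edge.
- **Forces:** The wrist force read at most about 8.8 N, and I estimate about 10 N on the edge. I only read forces at the end of each move, so brief peaks would not show. The arm tip stayed against the cassette, so it never snapped back.
- **Final picture:**
  - The cassette is centred on the edge block to about 0.3 mm and is straight.
  - Its near end is at -40 mm, with the tip face at -40.2 mm; the front end stands at the edge face to within about 1 mm.
  - The gripper was open and clear, about 13 cm up.
- **Other objects:** Before-and-after images showed clear changes only at the robot, the cassette's old place and the reader. The robot hid part of the top view.
- **Disagreements:** The top and wrist cameras differed by about 2 mm on the cassette's place, so I used the wrist camera. The reader base's corners fitted only to about 3 mm, so I placed the cassette by the lip and arm tip instead.

My first move call was refused for a missing key; nothing moved. I viewed 12 pictures, the allowed maximum but more than the 8 planned.

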